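Rock a tight reference weight out of its drawer cradle

ROBOT

A 7-joint arm with a two-finger parallel gripper is mounted at the origin on the work surface. World frame = base frame: x ahead of the robot, y to its left, z up, the work surface at z = 0. Lengths are in m, angles in rad, forces in N, time in s.
With the tool pointing down it reaches from about 0.4 to 0.85 m from the base axis. Payload 10.4 kg.
Tool frame: the origin (TCP) lies on the centre line of the jaws, within the pads' length; the fingertips stand r.tip_extent ahead of it and the grasp point (between the pads) lies 8 mm behind it (r.tip_extent is the distance from the TCP to the fingertips, in m); z points along the fingers, y is the direction in which the jaws open and shut (so a half turn about z gives the same grasp; the last joint's range is limited). The gripper opens to 87 mm and grips with 3 to 60 N. Pads are 19 mm wide; open, the fingers measure 117 mm over their backs; the gripper's body (75 mm by 190 mm) begins 51 mm behind the grasp point.
Start: joints at [1.207, 0.332, -0.065, 1.46, 0.022, 1.35, -0.088], TCP at [0.209, -0.589, 0.234] pointing down, gripper open.
Joint ranges: [-2.6, 2.6], [-0.5, 2.12], [-1.47, 1.34], [0.16, 2.42], [-1.27, 4.41], [0.06, 2.06], [-2.6, 2.6]. Speed limits (rad/s): [2.22, 2.22, 2.79, 2.79, 3.14, 3.14, 3.14].

INTERFACE

Orientations are given as a unit quaternion [x, y, z, w].
In Python, from bench import r gives the robot as it stands.
- The arm moves only by the shell command python3 -m jog 'ROWS' [FORCE]. ROWS is JSON, a list of rows, each a list of 7 numbers: the shift along the tool's x, y, z in cm, then the turn, a rotation vector about the tool's x, y, z in rad, then the opening, from -1 (shut) to 1 (fully open). In form: [[tx, ty, tz, wx, wy, wz, jaw], ...]. A call has 1 to 20 rows; each row shifts and turns the commanded pose from where the row before left it, along the tool's axes as they then stand; what a row does not reach is not made up. A row lasts 1/8 s, in which the tool goes at most 62.5 mm and 10.7 degrees, less where a joint would pass 70% of its speed; a pose out of reach is approached as far as the arm can. A call with a gripper value outside its range is refused whole. The fingers move at their own pace and stop on an object; FORCE is the grip in N (left out, the last holds). Time passes only in rows, so rows that do not move let the fingers close. It gives the time, the measured TCP pose, the force and the opening at its end, in the units of the state.
- r.read_state(): the state, without advancing time (a new reading comes with each control period).
- r.camera(name): name is "side" or "top"; returns a dict with "frame" (480x640x3 uint8, red, green, blue), "fx", "fy", "cx", "cy" (pixels), "camera_from_world" (4x4, takes a point from world to camera coordinates). Camera axes: x right, y down, z forward; pixel columns grow to the right and rows downward; lengths in m; the calibration is good to about 2 mm. A picture is of the moment at which its call begins. There is no depth.
- r.close_job(): hands the job in, once; it reports no verdict.
Trained networks look in a picture, given as the dict that the camera call returned (one of the last four; its "shot" number tells which), for a name from the list of things; names that differ only in an ending like _2 or _b are one class to them, and where a whole thing is asked for, a point or a joint stands for the part that bears it (a point fixed in the world has none). Each returns a list of dicts, best first, with "score" (0 to 1); they miss things now and then, are a little off and sometimes report something else, mostly with a low value. They report only what shows in the picture. A call takes as long as a camera call.
- r.search_frame(picture, thing): "rect" ([left, top, right, bottom] in pixels, round what is visible of it).
The state is a dict: "time": time; "joint_positions": joint angles; "joint_vel": joint speeds; "joint_torque": joint torques, N m; "ee_pos": TCP position; "eef_rot": TCP orientation; "ft_force": force on the tool from outside, world axes, zero at the start; "torque": the same for the moment, N m; "width": finger opening in m.
Only numpy, scipy, OpenCV 4.12 (cv2) and the standard library are available. Lean on these libraries where they do the work, as an engineer would, in place of code of your own. Each camera call takes 0.05 s, during which the arm holds its last target.

TASK

Pull the weight cabinet's drawer out to its stop, then take the steel reference weight with the flat upright tab by its tab and rock it in its tight cradle: top clearly over to the left as seen from the robot, then clearly over to the right, and so on until it frees. Finish while holding it still and level straight over its own cradle, just clear of the jaws by about a finger's breadth, with the drawer still fully out. Leave the ball-knobbed weight in its cradle and do not disturb the glassware, jar and spatula.

Things in the scene. Friction and masses are not known exactly. Their poses are not given: they have to be found in the camera images.
- cabinet: Low white bench cabinet with a glass top, 260 (x) x 280 (y) x 112 mm high, fixed to the bench; origin at the centre of its underside; +z up; its front, with the drawer, faces its own -x, its own +y is left as seen from the robot. Its own yaw (within 12 degrees) is also the yaw of drawer, cradles and seated weights.
- drawer (a joint): How far the drawer is pulled out along the cabinet's -x, m: 0 shut (as at the start), 0.145 at its stop. About 3 to 5 N of friction; it stays where it is left. Its front panel is 90 mm high, its top edge 101 mm above the bench, its side walls 56 mm.
- drawer_pull (a point): Middle of the drawer's pull bar: a round steel bar 10 mm thick, 110 mm long along the cabinet's y, 85 mm above the bench, its axis 40 mm out from the front panel, free above and below. It moves with the drawer.
- cradle_left (a point): Centre of the floor on which a weight stands in the drawer's left (+y) cradle, 20 mm above the bench; axes as the cabinet's; moves with the drawer. Two black sprung jaws squeeze the foot's ends (along y) with about 20 N each; jaws are 18 mm, the white housings outside them 16 mm and the side guides (2.5 mm play) 10 mm above this floor. A straight pull takes 23 to 35 N; rocking frees one end at a time.
- cradle_right (a point): The same for the right (-y) cradle, 130 mm from the left one. With the drawer at its stop both lie 70 mm in front of the cabinet's front face.
- ref_centre (a point): Reference weight to be freed: its centre, 35 mm above its underside. Steel, about 0.45 kg, 70 mm tall: foot 24 (x) x 60 (y) x 30 mm high; on it a flat upright tab 30 (x) x 18 (y) mm, up to the top: grip it across the 18 mm. Axes as the cabinet's, z up. In either cradle, under the glass top until the drawer is out. It rocks about its x axis; clear once its centre is over 53 mm above the cradle floor.
- knob_centre (a point): The other steel weight, 35 mm above its underside, with the same foot but a thin round stem and a 24 mm ball for a grip, 70 mm tall; in the other cradle, to be left there.
- jar_mid (a point): Dark capped jar, 84 mm wide, 120 mm tall, at the left of the cabinet; its centre. Leave alone.
- beaker_mid (a point): Open glass beaker, 64 mm wide, 85 mm tall, left of the drawer's path; its centre. Leave alone.
- dish_mid (a point): White dish, 90 mm wide, 14 mm high, on the bench right of the drawer's path; its centre. Leave alone.
- vial_mid (a point): Amber glass vial, 36 mm wide, 75 mm tall, right of the cabinet; its centre. Leave alone.
- spatula_grip (a point): Thin steel lab spatula, 190 mm long, 10 mm high, lying farther right; its middle. Leave alone.

How it is judged:
On the way, in this order (a step that is already met when the one before it is completed fails the run):
1. the drawer is pulled out to its stop (value of joint drawer above 0.138 m), for 0.1 s.
2. the reference weight, still between its jaws, leans to the left (value of joint drawer above 0.135 m and ((horizontal distance between ref_centre and cradle_left below 0.025 m and z of ref_centre in the frame of cradle_left between 0 and 0.055 m) or (horizontal distance between ref_centre and cradle_right below 0.025 m and z of ref_centre in the frame of cradle_right between 0 and 0.055 m)) and angle between ref_centre's own y axis and vertical above 1.6308 rad), for 0.05 s.
3. the reference weight, still between its jaws, leans to the right (value of joint drawer above 0.135 m and ((horizontal distance between ref_centre and cradle_left below 0.025 m and z of ref_centre in the frame of cradle_left between 0 and 0.055 m) or (horizontal distance between ref_centre and cradle_right below 0.025 m and z of ref_centre in the frame of cradle_right between 0 and 0.055 m)) and angle between ref_centre's own y axis and vertical below 1.5108 rad), for 0.05 s.
At the end, for the whole second after the job is handed in: Drawer within 10 mm of its stop; fingers hold the reference weight still, upright within 8 degrees, within 25 mm sideways of over its cradle, underside 3 to 35 mm above the jaw tops, touching neither cabinet, drawer, jaws nor the other weight, which sits in its cradle (value of joint drawer above 0.135 m and ((horizontal distance between ref_centre and cradle_left below 0.025 m and z of ref_centre in the frame of cradle_left between 0.056 and 0.088 m) or (horizontal distance between ref_centre and cradle_right below 0.025 m and z of ref_centre in the frame of cradle_right between 0.056 and 0.088 m)) and angle between ref_centre's own z axis and vertical below 0.14 rad and linear speed of ref_weight below 0.02 m/s and contact force between ref_weight and the fingers above 2 N and contact force between ref_weight and cabinet below 0.2 N and contact force between ref_weight and knob_weight below 0.2 N and ((horizontal distance between knob_centre and cradle_left below 0.025 m and z of knob_centre in the frame of cradle_left below 0.045 m) or (horizontal distance between knob_centre and cradle_right below 0.025 m and z of knob_centre in the frame of cradle_right below 0.045 m))); the arm keeps its last pose, push and grip.
It fails at once if the ball-knobbed weight is pulled out of its cradle (z of knob_centre in the frame of cradle_left above 0.05 m and z of knob_centre in the frame of cradle_right above 0.05 m).
It fails at once if the jar, beaker, dish, vial or spatula is disturbed (moved over 30 mm) (distance of any of jar_mid, beaker_mid, dish_mid, vial_mid, spatula_grip from where it was at the start of the episode above 0.03 m).
It also fails if it takes over 58 s, if anything falls off the work surface, if the arm or the gripper's body presses on something with over 40 N, if the wrist force passes 120 N, or if a joint passes its speed limit or range.

## Working session

There is one attempt and no reset: what is moved stays moved. The work goes in short steps, Python scripts to look and compute and a shell command to move; the robot and the scene stay as the last step left them, time stands still between calls to the robot, and variables do not carry over. Pictures are saved under pics/ and viewed, and the job is handed in when it is done.

```bash
mkdir -p pics; ls; python3 - <<'E'
from bench import r
import cv2
print(r.read_state(), r.tip_extent)
for n in ("side","top"):
    c=r.camera(n); cv2.imwrite(f"pics/{n}0.png",c["frame"][:,:,::-1])
    print(n,c["fx"],c["fy"],c["cx"],c["cy"],c["camera_from_world"])
    for t in ["cabinet","drawer_pull","ref_centre","knob_centre","cradle_left","beaker_mid","jar_mid","dish_mid","vial_mid","spatula_grip"]:
        print(t,[(round(d["score"],2),[round(x) for x in d["rect"]]) for d in r.search_frame(c,t)[:2]])
E
```

```text
pics
{'time': 0.0, 'joint_positions': array([ 1.20740299,  0.33289901, -0.06469528,  1.46094513,  0.02164526,
        1.34984871, -0.08847501]), 'joint_vel': array([ 0.00069107,  0.00142905, -0.00179681,  0.00046479, -0.00073023,
        0.00019083,  0.00176457]), 'joint_torque': array([-3.76840708e-04, -6.23252892e+01,  2.43697374e-02, -3.89902818e+01,
       -6.12728647e-02,  3.96821124e-02,  1.45487384e-04]), 'ee_pos': array([ 0.20875723, -0.58872753,  0.23273514]), 'eef_rot': array([ 9.85512967e-01,  1.69598643e-01, -1.71960383e-04, -6.80385393e-04]), 'ft_force': array([-0.49562987, -0.55893488, -0.01265881]), 'torque': array([0.00467499, 0.05680914, 0.00473515]), 'width': 0.08695456940935578} 0.011
side 502.17877585084 502.17877585084 320.31971493568443 240.44325644819497 [[ 0.93567163 -0.35278939 -0.00763209 -0.60947874]
 [-0.23519624 -0.6073743  -0.75880115  0.20298604]
 [ 0.26306146  0.71178375 -0.65127764  0.79736995]
 [ 0.          0.          0.          1.        ]]
cabinet [(0.67, [272, 141, 456, 290])]
drawer_pull [(0.66, [268, 171, 322, 284])]
ref_centre [(0.54, [270, 
[... 342 characters left out ...]
388, 319])]
spatula_grip [(0.81, [263, 352, 380, 398])]
top 469.15919284891197 469.15919284891197 325.79863945983936 240.85335258121074 [[-0.03358319 -0.9994333   0.00229176  0.00354859]
 [-0.9716769   0.03211366 -0.23412114  0.65792927]
 [ 0.23391487 -0.01008939 -0.97220473  0.93800542]
 [ 0.          0.          0.          1.        ]]
cabinet [(0.89, [215, 130, 353, 275])]
drawer_pull [(0.79, [221, 249, 344, 274])]
ref_centre []
knob_centre []
cradle_left [(0.73, [221, 251, 344, 275])]
beaker_mid [(0.64, [157, 275, 191, 304])]
jar_mid []
dish_mid [(0.77, [365, 253, 398, 297]), (0.2, [222, 252, 344, 274])]
vial_mid [(0.76, [367, 216, 387, 238])]
spatula_grip [(0.73, [412, 242, 427, 326])]
```

View pics/side0.png

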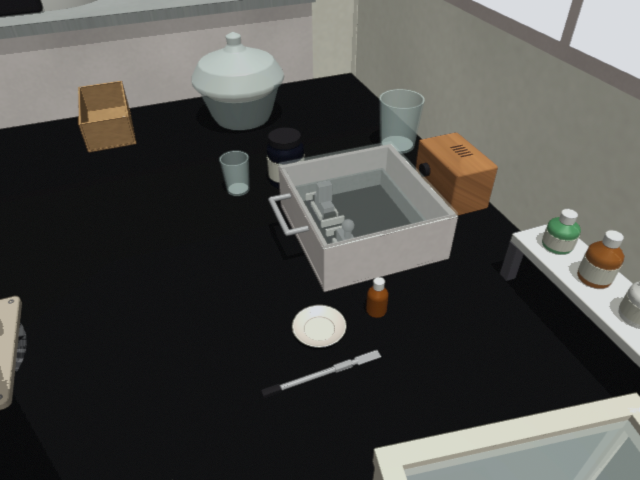

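View pics/top0.png

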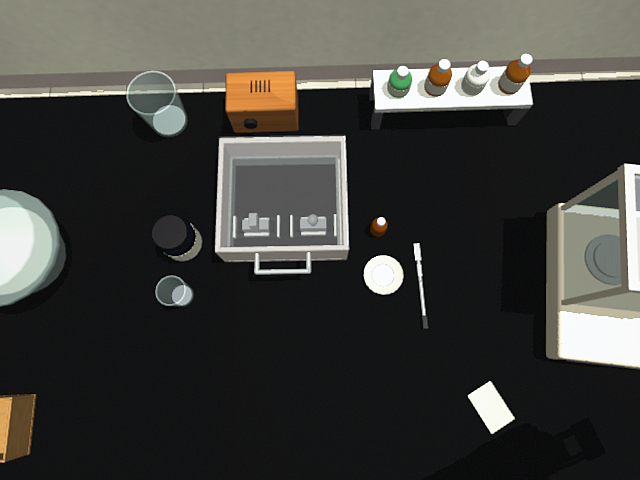

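```bash
python3 - <<'E'
from bench import r
import cv2
c=r.camera("top")["frame"][110:310,190:430,::-1]
cv2.imwrite("pics/topz.png",cv2.resize(c,None,fx=3.3,fy=3,interpolation=cv2.INTER_CUBIC)[:600,:800])
c=r.camera("side")["frame"][120:320,220:480,::-1]
cv2.imwrite("pics/sidez.png",cv2.resize(c,None,fx=3,fy=3,interpolation=cv2.INTER_CUBIC))
E
```

```text
(no output)
```

View pics/topz.png

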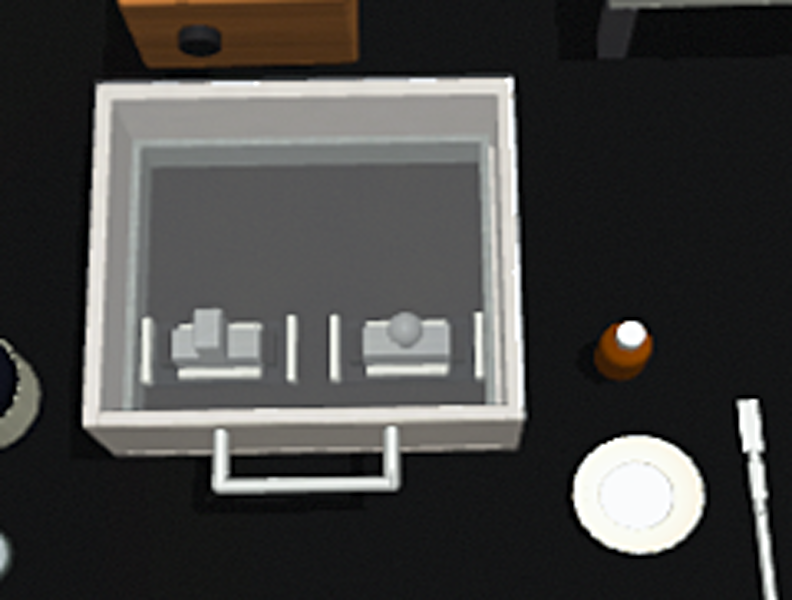

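View pics/sidez.png

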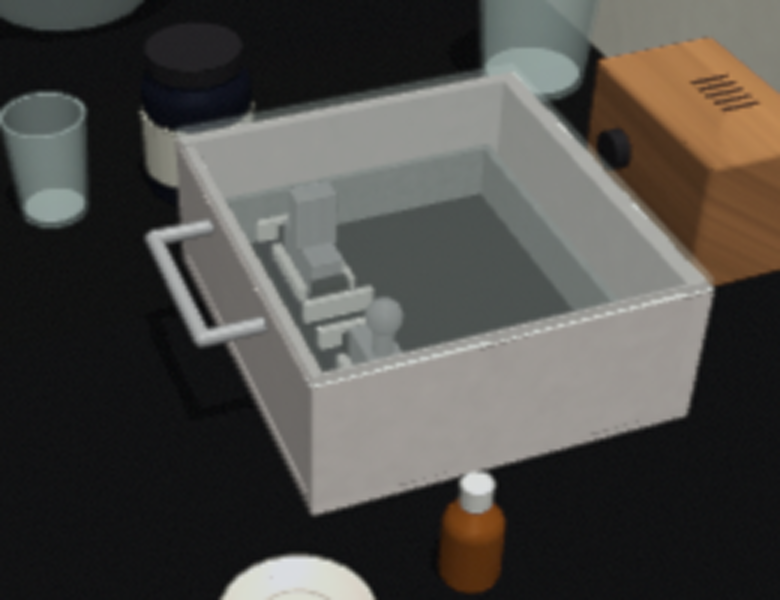

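The picture shows the tabbed weight in the left cradle (top view about px 253,225) and the ball-knobbed one on the right (about 313,220). The pull bar runs from about (255,272) to (311,272).

```bash
cat > h.py <<'E'
import numpy as np
from scipy.spatial.transform import Rotation as R
def ray(c,u,v,z):
    M=np.array(c["camera_from_world"]);A=M[:3,:3];o=-np.linalg.inv(A)@M[:3,3]
    d=np.linalg.inv(A)@np.array([(u-c["cx"])/c["fx"],(v-c["cy"])/c["fy"],1])
    return o+d*(z-o[2])/d[2]
def proj(c,p):
    M=np.array(c["camera_from_world"]);q=M[:3,:3]@np.asarray(p)+M[:3,3]
    return c["fx"]*q[0]/q[2]+c["cx"],c["fy"]*q[1]/q[2]+c["cy"]
E
python3 - <<'E'
from bench import r
from h import *
c=r.camera("top")
zz=lambda u,v,z:ray(c,190+u/3.3,110+v/3,z).round(4)
for n,p in dict(barL=(215,486,.085),barR=(399,484,.085),FL=(84,415,.112),FR=(525,410,.112),BL=(97,82,.112),BR=(514,78,.112),tab=(208,314,.09),ball=(405,330,.078)).items(): print(n,zz(*p))
s=r.camera("side")
q=lambda u,v,z:ray(s,220+u/3,120+v/3,z).round(4)
print(q(150,237,.085),q(203,337,.085))
E
```

```text
barL [0.5932 0.1334 0.085 ]
barR [0.5907 0.0154 0.085 ]
FL [0.6411 0.2122 0.112 ]
FR [ 0.6355 -0.0661  0.112 ]
BL [0.8922 0.2089 0.112 ]
BR [ 0.8864 -0.0701  0.112 ]
tab [0.7184 0.1375 0.09  ]
ball [0.7056 0.0087 0.078 ]
[0.5956 0.1323 0.085 ] [0.5966 0.0213 0.085 ]
```

```bash
python3 -m jog '[[0,0,0,0,0,-0.1736,1],[0,0,0,0,0,-0.1736,0.5],[0,0,0,0,0,-0.1736,0],[0,0,0,0,0,-0.1736,-0.3],[0,0,0,0,0,-0.1736,-0.3],[0,0,0,0,0,-0.1736,-0.3],[0,0,0,0,0,-0.1736,-0.3],[5.1,2.9,0,0,0,0,-0.3],[5.1,2.9,0,0,0,0,-0.3],[5.1,2.9,0,0,0,0,-0.3],[5.1,2.9,0,0,0,0,-0.3],[5.1,2.9,0,0,0,0,-0.3],[5.1,2.9,0,0,0,0,-0.3],[5.1,2.9,0,0,0,0,-0.3],[5.1,2.9,0,0,0,0,-0.3],[5.1,2.9,0,0,0,0,-0.3],[5.1,2.9,0,0,0,0,-0.3],[5.1,2.9,0,0,0,0,-0.3],[5.1,2.9,0,0,0,0,-0.3]]' 20
```

```text
time: 3.68
ee_pos: [0.5668, 0.019, 0.2338]
eef_rot: [0.713, 0.702, 0.0, 0.0]
ft_force: [1.0, -0.4, -0.3]
width: 0.0308
```

```bash
python3 -m jog '[[2.8,1.3,0,0,0,0,-0.3],[2.8,1.3,2,0,0,0,-0.3],[0,0,4,0,0,0,-0.3],[0,0,3,0,0,0,-0.3],[0,0,0,0,0,0,-0.3]]'; python3 - <<'E'
from bench import r
from h import *
import cv2
s=r.read_state(); print(s["ee_pos"],s["eef_rot"])
c=r.camera("side"); cv2.imwrite("pics/s1.png",cv2.resize(c["frame"][120:320,200:460,::-1],None,fx=3,fy=3))
p=s["ee_pos"]; print([ (np.array(proj(c,p+np.array([0,0,d])))-[200,120])*3 for d in (-.011,.008)])
E
```

```text
time: 4.3
ee_pos: [0.5915, 0.0729, 0.1416]
eef_rot: [0.712, 0.702, -0.002, -0.001]
ft_force: [-0.9, 0.9, 0.9]
width: 0.0303
[0.5914671  0.07294343 0.14159648] [ 0.71229919  0.70187308 -0.00154428 -0.00128475]
[array([225.36158235, 231.07918121]), array([223.27179542, 205.36785665])]
```

View pics/s1.png

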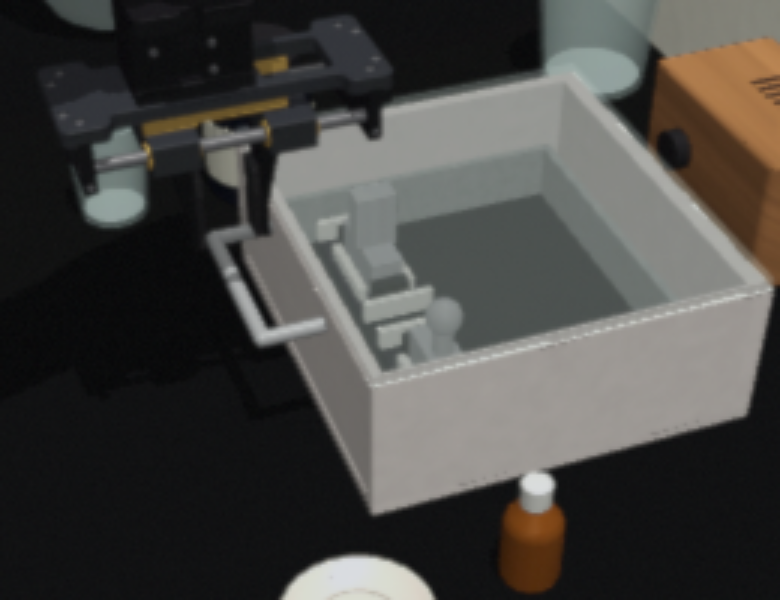

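The fingers are above the bar and straddle it (bar about px 240,285 in the crop), so I'll descend and grip.

```bash
python3 -m jog '[[0.2,0.2,3,0,0,0,-0.3],[0,0,3.2,0,0,0,-0.3],[0,0,0,0,0,0,-0.3],[0,0,0,0,0,0,-1],[0,0,0,0,0,0,-1],[0,0,0,0,0,0,-1],[0,0,0,0,0,0,-1]]' 25
```

```text
time: 5.22
ee_pos: [0.5955, 0.0754, 0.0827]
eef_rot: [0.712, 0.702, 0.001, 0.001]
ft_force: [-1.4, -0.1, 7.1]
width: 0.0094
```

```bash
python3 -m jog '[[0,-1,0,0,0,0,-1],[0,-2,0,0,0,0,-1],[0,-2,0,0,0,0,-1],[0,-2,0,0,0,0,-1],[0,-2,0,0,0,0,-1],[0,-2,0,0,0,0,-1],[0,-1.5,0,0,0,0,-1],[0,-1,0,0,0,0,-1],[0,-0.6,0,0,0,0,-1],[0,0,0,0,0,0,-1],[0,0,0,0,0,0,-1]]'
```

```text
time: 6.6
ee_pos: [0.4541, 0.0775, 0.0826]
eef_rot: [0.712, 0.702, 0.0, 0.001]
ft_force: [-2.6, 0.3, 11.5]
width: 0.0088
```

```bash
python3 -m jog '[[0,-0.3,0,0,0,0,-1],[0,-0.3,0,0,0,0,-1],[0,-0.2,0,0,0,0,-1],[0,0,0,0,0,0,-1],[0,0,0,0,0,0,-1]]'
```

```text
time: 7.22
ee_pos: [0.4504, 0.0776, 0.0829]
eef_rot: [0.713, 0.702, 0.004, 0.003]
ft_force: [23.5, 0.5, -16.1]
width: 0.0089
```

```bash
python3 -m jog '[[0,0.3,0,0,0,0,-1],[0,0,0,0,0,0,-0.4],[0,0,0,0,0,0,-0.4],[0,0,0,0,0,0,-0.4],[0,0,-3,0,0,0,-0.4],[0,0,-5,0,0,0,-0.4],[0,-3,-5,0,0,0,-0.4],[0,-4,-5,0,0,0.17,-0.4],[0,0,0,0,0,0.17,-0.4]]'; python3 - <<'E'
from bench import r
import cv2
for n in ("side","top"):
    c=r.camera(n); f=c["frame"][:,:,::-1]
    f=f[120:320,180:440] if n=="side" else f[150:350,190:450]
    cv2.imwrite(f"pics/{n}2.png",cv2.resize(f,None,fx=3,fy=3,interpolation=cv2.INTER_CUBIC))
    for t in ["drawer_pull","ref_centre","knob_centre"]:
        print(t,[(round(d["score"],2),[round(x) for x in d["rect"]]) for d in r.search_frame(c,t)[:2]])
E
```

```text
time: 8.35
ee_pos: [0.3796, 0.0792, 0.2641]
eef_rot: [0.822, 0.569, 0.002, 0.004]
ft_force: [0.8, -0.2, -0.3]
width: 0.0264
drawer_pull [(0.75, [196, 182, 323, 309])]
ref_centre [(0.85, [249, 193, 265, 228]), (0.63, [195, 181, 323, 309])]
knob_centre [(0.77, [263, 237, 285, 270])]
drawer_pull [(0.91, [213, 252, 346, 345])]
ref_centre [(0.54, [240, 278, 269, 297])]
knob_centre [(0.89, [301, 279, 328, 295])]
```

View pics/side2.png

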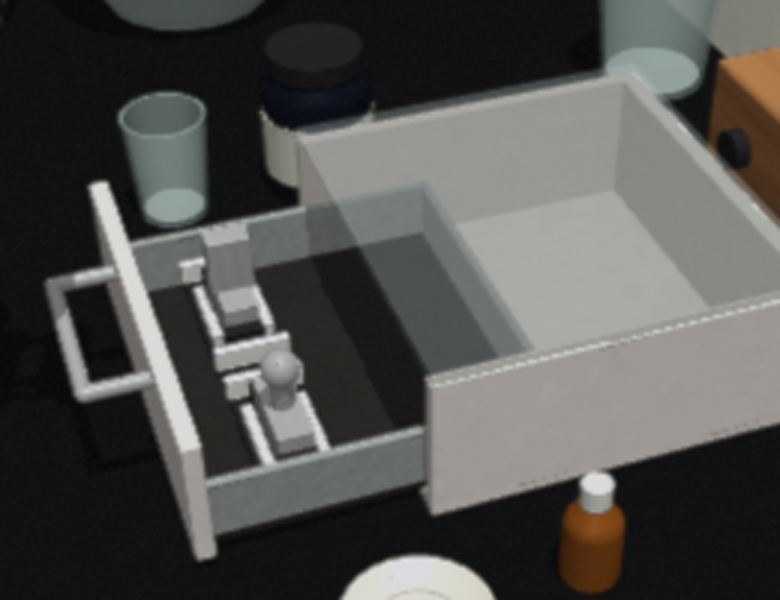

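View pics/top2.png

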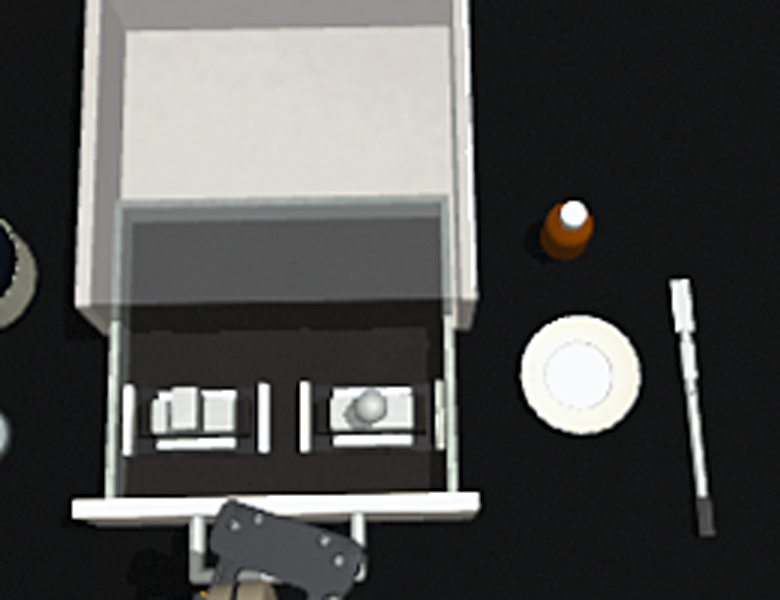

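```bash
cat > ov.py <<'E'
from bench import r
from h import *
import cv2,sys
def box(c,cx,cy,z0,z1,dx,dy,yaw):
    P=[]
    for z in (z0,z1):
        for a,b in ((-1,-1),(-1,1),(1,1),(1,-1)):
            o=R.from_euler("z",yaw).apply([a*dx/2,b*dy/2,0]); P.append(proj(c,[cx+o[0],cy+o[1],z]))
    P=np.array(P); return [(P[i],P[j]) for i,j in ((0,1),(1,2),(2,3),(3,0),(4,5),(5,6),(6,7),(7,4),(0,4),(1,5),(2,6),(3,7))]
def draw(name,X,Y,yaw,crop,out):
    c=r.camera(name);x0,y0,w,h=crop;k=8
    f=cv2.resize(np.ascontiguousarray(c["frame"][y0:y0+h,x0:x0+w,::-1]),None,fx=k,fy=k,interpolation=cv2.INTER_CUBIC)
    for b,col in ((box(c,X,Y,.02,.05,.024,.06,yaw),(0,255,0)),(box(c,X,Y,.05,.09,.03,.018,yaw),(0,0,255))):
        for p,q in b: cv2.line(f,*[tuple(int(v) for v in (((np.array(e)-[x0,y0]+.5)*k))) for e in (p,q)],col,1)
    cv2.imwrite(out,f)
E
python3 - <<'E'
from ov import *
c=r.camera("top")
for u,v,z in ((200,387,.09),(170,390,.09),(152,395,.05),(237,390,.05),(237,432,.05)): print(ray(c,190+u/3,150+v/3,z))
draw("top",.566,.1413,-.016,(225,260,90,60),"pics/ot.png")
draw("side",.566,.1413,-.016,(230,180,60,70),"pics/os.png")
E
```

```text
[0.57734036 0.12947128 0.09      ]
[0.57592027 0.15041817 0.09      ]
[0.57907768 0.16996673 0.05      ]
[0.5806913  0.10820977 0.05      ]
[0.55007994 0.10837081 0.05      ]
```

View pics/ot.png

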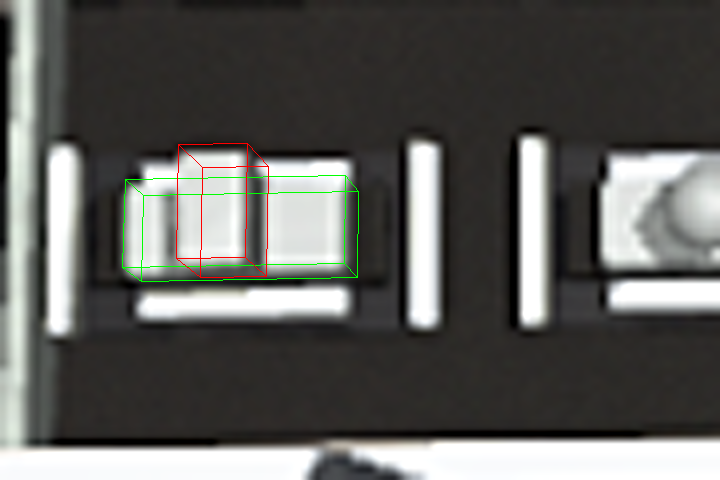

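View pics/os.png

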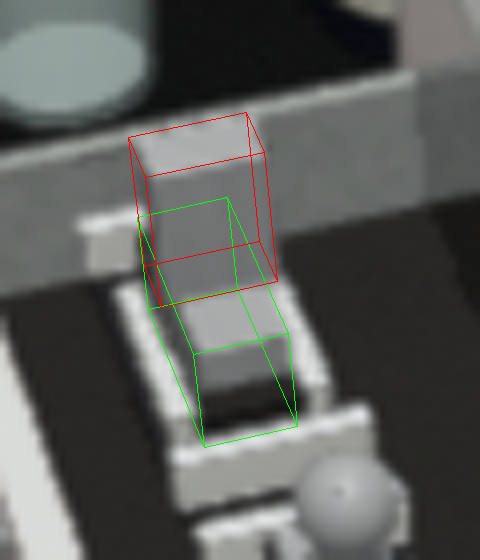

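The wireframe matches both views to within about 1 mm (ref centre at about 0.566, 0.1405). The drawer is fully out.

```bash
python3 -m jog '[[0,0,0,0,0,0.175,-0.1],[0,0,0,0,0,0.175,-0.1],[0,0,0,0,0,0.175,-0.1],[0,0,0,0,0,0.175,-0.1],[0,0,0,0,0,0.175,-0.1],[0,0,0,0,0,0.175,-0.1],[0,0,0,0,0,0.175,-0.1],[0,0,0,0,0,0,-0.1]]'; python3 - <<'E'
from bench import r
from h import *
s=r.read_state();q=R.from_quat(s["eef_rot"]);print(s["joint_positions"].round(2),s["ee_pos"],q.as_matrix().round(3).tolist())
print(q.inv().apply(np.array([.566,.1405,.14])-s["ee_pos"])*100)
E
```

```text
time: 9.9
ee_pos: [0.3798, 0.0783, 0.2603]
eef_rot: [1.0, -0.004, -0.0, 0.0]
ft_force: [0.3, -1.0, 0.5]
width: 0.039
[ 0.96 -0.34 -1.02  1.94 -0.29  1.39 -1.56] [0.37982    0.07833505 0.26030904] [[1.0, -0.008, -0.0], [-0.008, -1.0, -0.0], [-0.0, 0.0, -1.0]]
[18.56761485 -6.36870229 12.02916003]
```

```bash
python3 -m jog '[[4,-1.6,0,0,0,0.007,-0.1],[5,-1.6,0,0,0,0,-0.1],[5,-1.6,0,0,0,0,-0.1],[4.5,-1.6,3,0,0,0,-0.1],[0,0,4,0,0,0,-0.1],[0,0,4,0,0,0,-0.1],[0,0,0,0,0,0,-0.1]]'; python3 - <<'E'
from bench import r
from h import *
s=r.read_state();q=R.from_quat(s["eef_rot"]);print(s["joint_positions"].round(2),s["ee_pos"],q.as_matrix().round(3).tolist())
print(q.inv().apply(np.array([.566,.1405,.069])-s["ee_pos"])*100)
from ov import *
draw("side",.566,.1405,-.015,(215,150,90,75),"pics/os3.png")
E
```

```text
time: 10.78
ee_pos: [0.5033, 0.12, 0.149]
eef_rot: [1.0, 0.002, -0.016, 0.007]
ft_force: [-0.4, -0.1, 0.8]
width: 0.0391
[ 0.68  0.45 -1.21  1.78  0.44  1.27 -2.22] [0.50331657 0.11995239 0.14901118] [[0.999, 0.003, -0.032], [0.003, -1.0, -0.014], [-0.032, 0.014, -0.999]]
[ 6.52442663 -2.14723869  7.76873752]
```

View pics/os3.png

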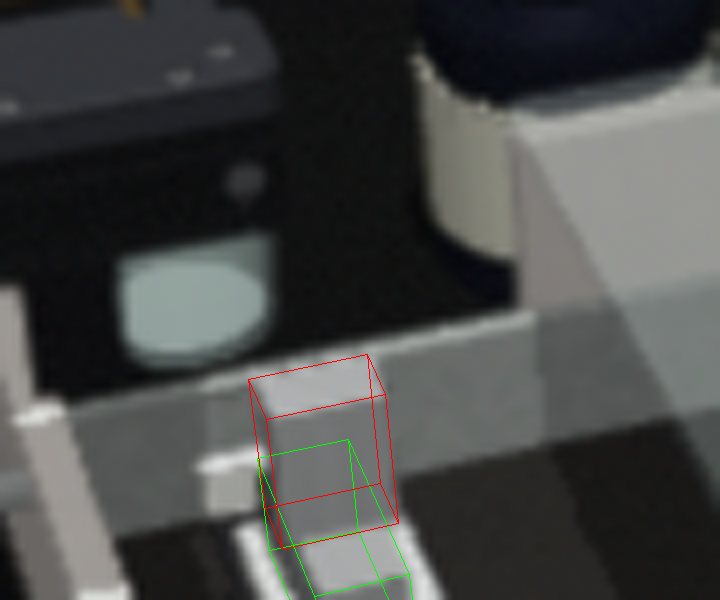

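```bash
python3 -m jog '[[0,0,-1,0,0,0,-0.1],[0,0,0,0,0,0,-0.1]]'; python3 - <<'E'
from bench import r
from h import *
s=r.read_state();q=R.from_quat(s["eef_rot"]);print(s["joint_positions"].round(2),s["joint_vel"].round(2),s["ee_pos"],q.as_matrix().round(3).tolist())
T=R.from_matrix(np.array([[1,-.015,0],[-.015,-1,0],[0,0,-1]]))
print(q.inv().apply(np.array([.566,.1405,.15])-s["ee_pos"])*100,(q.inv()*T).as_rotvec())
E
```

```text
time: 11.08
ee_pos: [0.5065, 0.1207, 0.164]
eef_rot: [1.0, -0.001, -0.011, 0.007]
ft_force: [0.2, -1.0, -1.0]
width: 0.0391
[ 0.69  0.43 -1.23  1.76  0.43  1.28 -2.22] [-0.    0.01  0.01  0.02  0.01 -0.01 -0.01] [0.50649795 0.12070722 0.164019  ] [[1.0, -0.001, -0.022], [-0.001, -1.0, -0.014], [-0.022, 0.014, -1.0]]
[ 5.97751724 -2.00478443  1.24013375] [0.01412711 0.02235509 0.01381344]
```

```bash
python3 -m jog '[[1.5,-0.5,0,0.014,0.022,0.014,-0.1],[1.5,-0.5,0,0,0,0,-0.1],[1.5,-0.5,0.6,0,0,0,-0.1],[1.5,-0.5,0.6,0,0,0,-0.1],[0,0,0,0,0,0,-0.1]]'; cat > st.py <<'E'
from bench import r
from h import *
import sys
s=r.read_state();q=R.from_quat(s["eef_rot"]);print(s["joint_positions"].round(2),s["ee_pos"].round(4),"F",s["ft_force"].round(1),"T",s["torque"].round(2),"w",s["width"])
T=R.from_matrix(np.array([[1,-.015,0],[-.015,-1,0],[0,0,-1]]))
print((q.inv().apply(np.array([.566,.1405,.069])-s["ee_pos"])*100).round(2),(q.inv()*T).as_rotvec().round(3))
E
python3 st.py
```

```text
time: 11.7
ee_pos: [0.5662, 0.14, 0.1485]
eef_rot: [1.0, -0.008, -0.002, -0.0]
ft_force: [-0.1, -0.0, 1.0]
width: 0.0392
[ 0.54  0.56 -1.13  1.64  0.52  1.29 -2.27] [0.5662 0.14   0.1485] F [-0.1 -0.   1. ] T [ 0.02  0.06 -0.  ] w 0.03924945237347317
[ 0.01 -0.04  7.95] [-0.001  0.004 -0.001]
```

```bash
python3 -m jog '[[0,0,2,0,0,0,-0.1],[0,0,2.5,0,0,0,-0.1],[0,0,2,0,0,0,-0.1],[0,0,1.6,0,0,0,-0.1],[0,0,0,0,0,0,-0.1],[0,0,0,0,0,0,-0.1]]'; python3 st.py; python3 - <<'E'
from ov import *
draw("side",.566,.1405,-.015,(215,150,90,75),"pics/os4.png")
E
```

```text
time: 12.45
ee_pos: [0.5654, 0.1399, 0.0685]
eef_rot: [1.0, -0.008, -0.002, -0.0]
ft_force: [-0.3, -0.5, -0.2]
width: 0.0391
[ 0.49  0.64 -1.06  1.71  0.61  1.16 -2.33] [0.5654 0.1399 0.0685] F [-0.3 -0.5 -0.2] T [ 0.03 -0.03  0.02] w 0.03910712247532143
[ 0.06 -0.06 -0.05] [-0.     0.003 -0.   ]
```

View pics/os4.png

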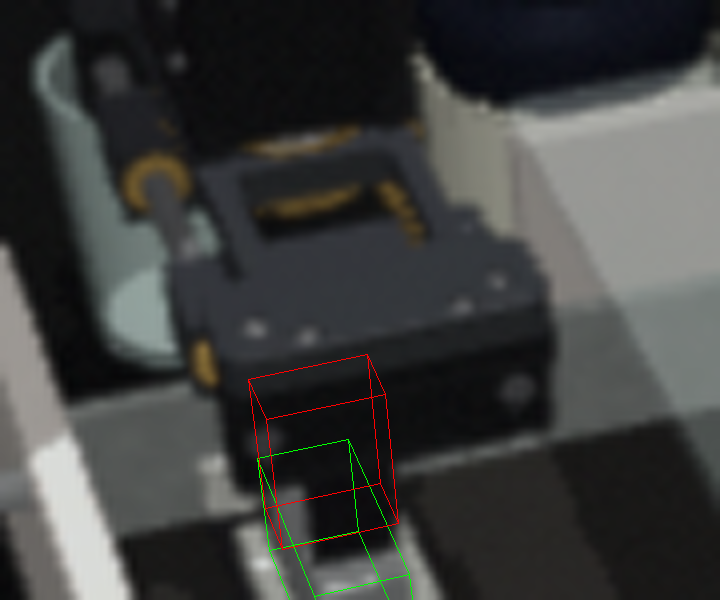

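```bash
python3 -m jog '[[0,0,0.1,0,0,0,-1],[0,0,0,0,0,0,-1],[0,0,0,0,0,0,-1],[0,0,0,0,0,0,-1],[0,0,0,0,0,0,-1]]' 60; python3 st.py; python3 - <<'E'
import numpy as np
d=.0475
def pose(hL,hR):
    t=(hL-hR)/.06   # lean right positive -> rot about world +x
    return -d*np.sin(t), (hL+hR)/2+d*np.cos(t), t
seq=[(0,0),(0,.009),(.018,.009),(.018,.027),(.027,.027)]
for a,b in zip(seq,seq[1:]):
    n=5 if a==(0,0) else 8
    P=[pose(*(np.array(a)+(np.array(b)-a)*k/n)) for k in range(n+1)]
    for p,q in zip(P,P[1:]):
        dy,dz=q[0]-p[0],q[1]-p[1]; t=p[2]
        # tool y = -world y, tool z = -world z at t=0; rotated about x by t
        wy=dy*np.cos(t)+dz*np.sin(t); wz=-dy*np.sin(t)+dz*np.cos(t)
        print([0,round(-wy*100,2),round(-wz*100,2),round(q[2]-p[2],3)])
    print()
E
```

```text
time: 13.12
ee_pos: [0.5651, 0.1406, 0.0672]
eef_rot: [1.0, -0.007, -0.002, -0.001]
ft_force: [1.7, 5.6, -0.7]
width: 0.0178
[ 0.49  0.64 -1.06  1.71  0.61  1.16 -2.33] [0.5651 0.1406 0.0672] F [ 1.7  5.6 -0.7] T [ 1.19 -0.26 -0.07] w 0.01782825992109656
[ 0.09  0.01 -0.18] [-0.001  0.003  0.   ]
[0, np.float64(-0.14), np.float64(-0.09), np.float64(-0.03)]
[0, np.float64(-0.14), np.float64(-0.09), np.float64(-0.03)]
[0, np.float64(-0.14), np.float64(-0.09), np.float64(-0.03)]
[0, np.float64(-0.13), np.float64(-0.09), np.float64(-0.03)]
[0, np.float64(-0.13), np.float64(-0.09), np.float64(-0.03)]

[0, np.float64(0.19), np.float64(-0.11), np.float64(0.038)]
[0, np.float64(0.19), np.float64(-0.11), np.float64(0.037)]
[0, np.float64(0.19), np.float64(-0.11), np.float64(0.037)]
[0, np.float64(0.18), np.float64(-0.11), np.float64(0.038)]
[0, np.float64(0.18), np.float64(-0.11), np.float64(0.038)]
[0, np.float64(0.17), np.float64(-0.11), np.float64(0.037)]
[0, np.float64(0.17), np.float64(-0.11), np.float64(0.038)]
[0, np.float64(0.17), np.float64(-0.11), np.float64(0.037)]

[0, np.float64(
[... 258 characters left out ...]
.float64(-0.11), np.float64(-0.037)]
[0, np.float64(-0.17), np.float64(-0.11), np.float64(-0.037)]
[0, np.float64(-0.17), np.float64(-0.11), np.float64(-0.038)]
[0, np.float64(-0.17), np.float64(-0.11), np.float64(-0.038)]

[0, np.float64(0.1), np.float64(-0.05), np.float64(0.019)]
[0, np.float64(0.1), np.float64(-0.05), np.float64(0.019)]
[0, np.float64(0.1), np.float64(-0.06), np.float64(0.019)]
[0, np.float64(0.09), np.float64(-0.06), np.float64(0.019)]
[0, np.float64(0.09), np.float64(-0.06), np.float64(0.019)]
[0, np.float64(0.09), np.float64(-0.06), np.float64(0.019)]
[0, np.float64(0.09), np.float64(-0.06), np.float64(0.019)]
[0, np.float64(0.09), np.float64(-0.06), np.float64(0.019)]
```

```bash
python3 -m jog '[[0,-0.14,-0.09,-0.03,0,0,-1],[0,-0.14,-0.09,-0.03,0,0,-1],[0,-0.14,-0.09,-0.03,0,0,-1],[0,-0.13,-0.09,-0.03,0,0,-1],[0,-0.13,-0.09,-0.03,0,0,-1],[0,0,0,0,0,0,-1],[0,0,0,0,0,0,-1]]'; python3 st.py; python3 - <<'E'
from ov import *
draw("side",.566,.1405,-.015,(225,170,80,70),"pics/os5.png")
E
```

```text
time: 14.0
ee_pos: [0.5652, 0.1466, 0.0711]
eef_rot: [0.997, -0.008, -0.003, 0.075]
ft_force: [1.7, 1.7, -4.6]
width: 0.0176
[ 0.34  0.65 -1.    1.67  0.69  1.27 -2.43] [0.5652 0.1466 0.0711] F [ 1.7  1.7 -4.6] T [ 1.56 -0.46 -0.01] w 0.017610694871492784
[0.09 0.57 0.3 ] [ 0.151  0.004 -0.   ]
```

View pics/os5.png

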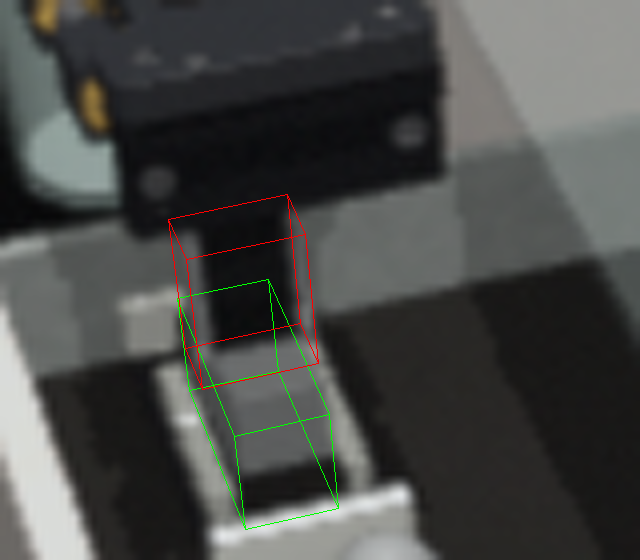

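```bash
cat >> ov.py <<'E'
def draw2(name,crop,out,d=.0475):
    s=r.read_state();q=R.from_quat(s["eef_rot"]);p=s["ee_pos"]
    c=r.camera(name);x0,y0,w,h=crop;k=8
    f=cv2.resize(np.ascontiguousarray(c["frame"][y0:y0+h,x0:x0+w,::-1]),None,fx=k,fy=k,interpolation=cv2.INTER_CUBIC)
    for (z0,z1,dx,dy,col) in ((d,d-.03,.024,.06,(0,255,0)),(d-.03,d-.07,.03,.018,(0,0,255))):
        P=[proj(c,p+q.apply([.001+a*dx/2,b*dy/2,z])) for z in (z0,z1) for a,b in ((-1,-1),(-1,1),(1,1),(1,-1))]
        for i,j in ((0,1),(1,2),(2,3),(3,0),(4,5),(5,6),(6,7),(7,4),(0,4),(1,5),(2,6),(3,7)):
            cv2.line(f,*[tuple(int(v) for v in ((np.array(P[e])-[x0,y0]+.5)*k)) for e in (i,j)],col,1)
    cv2.imwrite(out,f)
E
python3 - <<'E'
from ov import *
draw2("side",(225,170,80,70),"pics/os6.png")
E
```

```text
(no output)
```

View pics/os6.png

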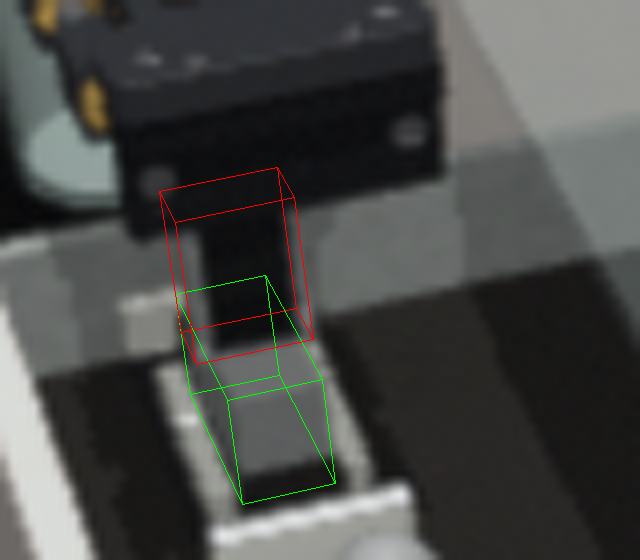

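The tilted wireframe fits the foot's end face, so the weight leans left with the grip. Next I'll rock it right.

```bash
python3 -m jog '[[0,0.19,-0.11,0.038,0,0,-1],[0,0.19,-0.11,0.037,0,0,-1],[0,0.19,-0.11,0.037,0,0,-1],[0,0.18,-0.11,0.038,0,0,-1],[0,0.18,-0.11,0.038,0,0,-1],[0,0.17,-0.11,0.037,0,0,-1],[0,0.17,-0.11,0.038,0,0,-1],[0,0.17,-0.11,0.037,0,0,-1],[0,0,0,0,0,0,-1],[0,0,0,0,0,0,-1]]'; python3 st.py; python3 - <<'E'
from ov import *
draw2("side",(225,170,80,70),"pics/os7.png")
E
```

```text
time: 15.35
ee_pos: [0.5645, 0.1363, 0.0805]
eef_rot: [0.997, -0.006, -0.001, -0.078]
ft_force: [6.2, 19.0, -12.2]
width: 0.0175
[ 0.65  0.65 -1.15  1.74  0.5   1.09 -2.2 ] [0.5645 0.1363 0.0805] F [  6.2  19.  -12.2] T [ 4.21 -1.37 -0.1 ] w 0.017543008298838328
[ 0.15 -0.23  1.2 ] [-0.156  0.003  0.002]
```

View pics/os7.png

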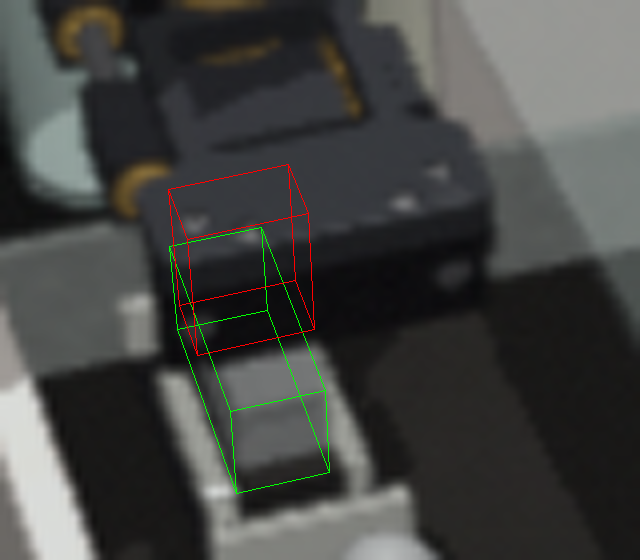

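```bash
python3 -m jog '[[0.01,-0.19,-0.11,-0.038,0,0,-1],[0.01,-0.19,-0.11,-0.038,0,0,-1],[0.01,-0.19,-0.11,-0.038,0,0,-1],[0.01,-0.18,-0.11,-0.038,0,0,-1],[0.01,-0.18,-0.11,-0.037,0,0,-1],[0.01,-0.17,-0.11,-0.037,0,0,-1],[0.01,-0.17,-0.11,-0.038,0,0,-1],[0.01,-0.17,-0.11,-0.038,0,0,-1],[0,0,0,0,0,0,-1],[0,0,0,0,0,0,-1]]'; python3 st.py; python3 - <<'E'
from ov import *
draw2("side",(225,160,80,75),"pics/os8.png")
E
```

```text
time: 16.65
ee_pos: [0.5659, 0.1457, 0.0889]
eef_rot: [0.997, -0.008, -0.003, 0.076]
ft_force: [0.9, -0.7, -5.4]
width: 0.0174
[ 0.35  0.63 -1.01  1.65  0.67  1.3  -2.42] [0.5659 0.1457 0.0889] F [ 0.9 -0.7 -5.4] T [0.36 0.03 0.01] w 0.017439182354074243
[0.03 0.21 2.05] [ 0.153  0.005 -0.001]
```

View pics/os8.png

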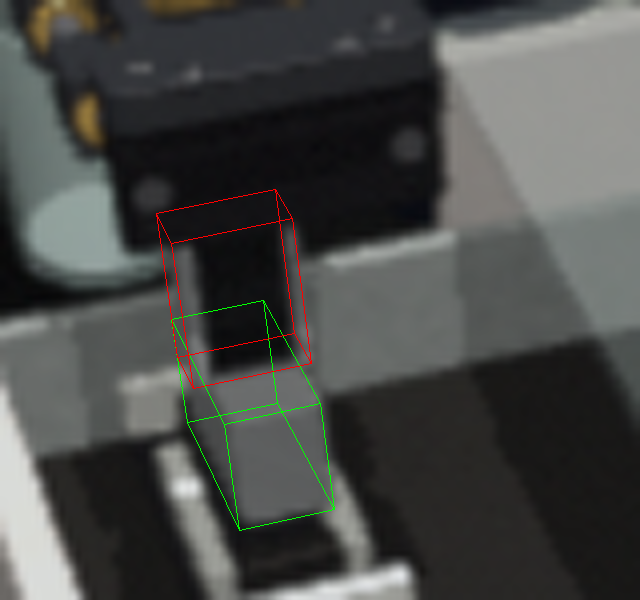

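```bash
python3 -m jog '[[0,0,-0.3,0,0,0,-1],[0,0.06,-0.3,0.03,0,0,-1],[0,0.1,-0.2,0.03,0,0,-1],[0,0.1,-0.2,0.03,0,0,-1],[0,0.1,-0.1,0.03,0,0,-1],[0,0.1,-0.1,0.03,0,0,-1],[0,0,0,0,0,0,-1],[0,0,0,0,0,0,-1],[0,0,0,0,0,0,-1]]'; python3 st.py; python3 - <<'E'
from ov import *
draw2("side",(225,160,80,75),"pics/os9.png")
draw2("top",(225,260,90,60),"pics/ot9.png")
c=r.camera("top");cv2.imwrite("pics/t9.png",c["frame"][:,:,::-1])
c=r.camera("side");cv2.imwrite("pics/s9.png",c["frame"][:,:,::-1])
E
```

```text
time: 17.82
ee_pos: [0.5659, 0.144, 0.1014]
eef_rot: [1.0, -0.007, -0.002, 0.001]
ft_force: [0.1, -0.5, -5.0]
width: 0.0176
[ 0.5   0.61 -1.09  1.68  0.57  1.21 -2.31] [0.5659 0.144  0.1014] F [ 0.1 -0.5 -5. ] T [0.05 0.02 0.07] w 0.017637304782032518
[0.03 0.34 3.24] [0.002 0.004 0.   ]
```

View pics/os9.png

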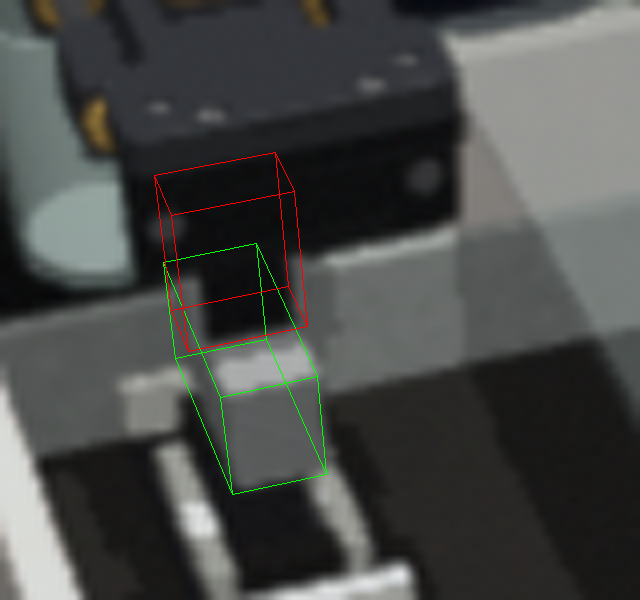

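View pics/t9.png

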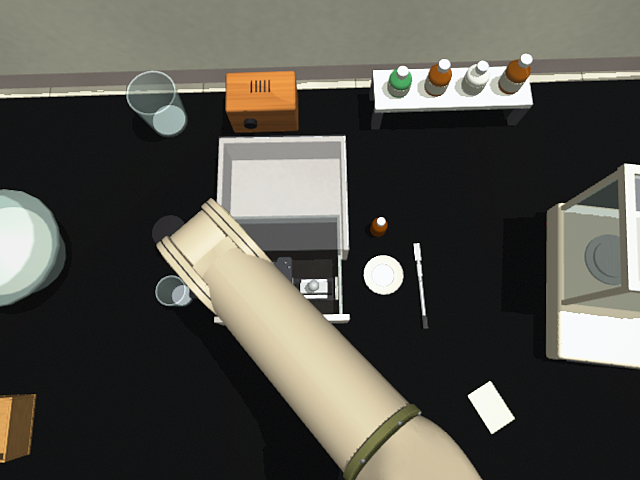

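View pics/s9.png

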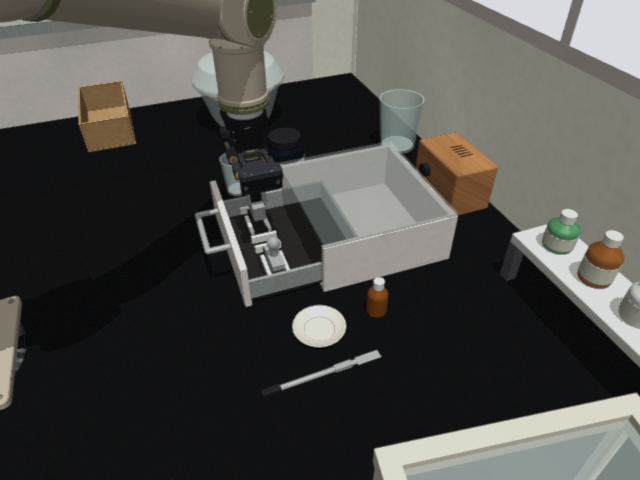

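```bash
python3 -m jog '[[0,0.17,0,0,0,0,-1],[0,0.17,0,0,0,0,-1],[0,0,0,0,0,0,-1],[0,0,0,0,0,0,-1],[0,0,0,0,0,0,-1],[0,0,0,0,0,0,-1]]'; python3 st.py; python3 - <<'E'
from bench import r
from h import *
import cv2
a=cv2.imread("pics/side2.png")
c=r.camera("side"); f=cv2.resize(c["frame"][120:320,180:440,::-1],None,fx=3,fy=3,interpolation=cv2.INTER_CUBIC)
A=a[250:420,30:180];B=f[250:420,30:180]
print(cv2.phaseCorrelate(A[:,:,1].astype(float),B[:,:,1].astype(float)))
p=np.array(proj(c,[.45,.0776,.085]));print((np.array(proj(c,[.46,.0776,.085]))-p)*3, "zoom px per 10mm drawer")
for t in ["ref_centre","knob_centre","drawer_pull"]:
    print(t,[(round(d["score"],2),[round(x) for x in d["rect"]]) for d in r.search_frame(c,t)[:2]])
cv2.imwrite("pics/fin.png",np.hstack([A,B]))
cv2.imwrite("pics/fin2.png",f)
E
```

```text
time: 18.77
ee_pos: [0.5659, 0.1402, 0.1015]
eef_rot: [1.0, -0.008, -0.002, 0.001]
ft_force: [0.6, -0.0, -5.7]
width: 0.0176
[ 0.51  0.6  -1.09  1.68  0.57  1.21 -2.3 ] [0.5659 0.1402 0.1015] F [ 0.6 -0.  -5.7] T [ 0.03 -0.03 -0.01] w 0.017625384552046753
[ 0.02 -0.04  3.25] [ 0.002  0.004 -0.   ]
((0.02960239066520387, 0.024104011476978826), 0.8248043156172125)
[16.37140241 -3.79048838] zoom px per 10mm drawer
ref_centre [(0.84, [248, 196, 264, 219])]
knob_centre [(0.91, [262, 236, 288, 273])]
drawer_pull [(0.82, [195, 180, 321, 309])]
```

View pics/fin2.png

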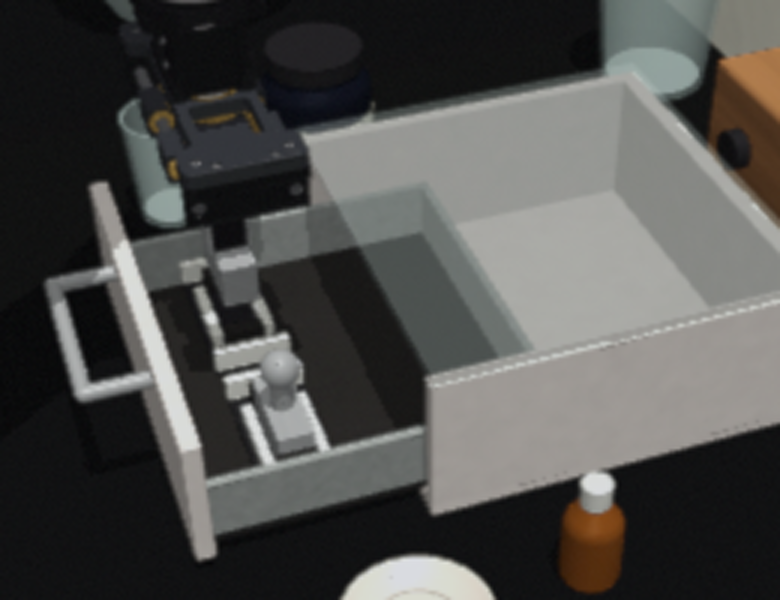

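View pics/fin.png

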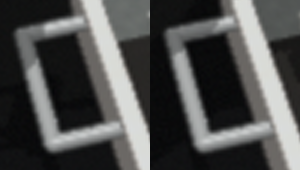

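```bash
python3 -c "
from bench import r
print(r.close_job(), r.read_state()['ee_pos'])"
```

```text
the job is handed in; nothing more can be done
the job is handed in; nothing more can be done
```

I carried out the whole task and handed the job in at about 19 s of the 58 s allowed. The system reported no verdict.

**Moves:** I gripped the pull bar and drew the drawer out 145 mm to its stop, where the pull force rose to about 24 N. I then took the reference weight, in the left cradle, by its tab with 60 N. I rocked it about 8.6° left, 9° right and 8.7° left until it came free, then levelled it over its own cradle.

**Last checks:**
- **Weight held:** the gripper pose was level to within 0.3° and about 0.3 mm from where I measured the weight sitting. By my reckoning, the underside was about 16 mm above the jaw tops.
- **Free of the cradle:** the grip width was steady at 17.6 mm. The load was about 5 to 5.7 N down, a little above the roughly 4.4 N expected for 0.45 kg. Sideways force was about zero, so I saw no sign that it was touching anything.
- **Drawer:** picture matching showed the pull bar had not moved since it reached the stop.
- **Other things:** the ball-knobbed weight was still in its cradle. The glassware, jar and spatula looked undisturbed in the final views, but I did not measure their positions.

The wireframe checks of the tilted weight fitted to a few pixels in the enlarged views. None of the checks failed or disagreed.

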